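# Refit a stereo microscope: seat the filter, hold the head carrier over its post

## Robot

A 6-joint arm with a two-finger parallel gripper is mounted at the origin on the work surface. World frame = base frame: x ahead of the robot, y to its left, z up, the work surface at z = 0. Lengths are in mm, angles in rad, forces in N, time in s.
With the tool pointing down it reaches from about 300 to 775 mm from the base axis. Payload 14.6 kg.
Tool frame: the origin (TCP) lies on the centre line of the jaws, within the pads' length; the fingertips stand 19 mm ahead of it and the grasp point (between the pads) is the TCP (bot.tip_reach is the distance from the TCP to the fingertips, in mm); z points along the fingers, y is the line along which they close (so a half turn about z gives the same grasp; the last joint's range is limited). The gripper opens to 85 mm and grips with 20 to 120 N. Pads are 22 mm wide; open, the fingers measure 114 mm over their backs; the gripper's body (76 mm by 85 mm) begins 54 mm behind the grasp point. The pads swing forward as they close: fully open they stand 13 mm farther back than shut.
Start: joints at [1.088, 0.3, 1.521, -0, 1.321, -0.067], TCP at [222.153, 503.128, 250.281] pointing down, gripper open.
Joint ranges: [-3.03, 3.03], [-0.79, 2.21], [0.23, 2.52], [-1.04, 4.18], [0, 3.07], [-2.55, 2.55]. Speed limits (rad/s): [2.22, 2.22, 2.57, 3.14, 3.14, 3.14].

## Interface

Orientations are given as a unit quaternion [w, x, y, z].
In Python, from rig import bot gives the robot as it stands. Calls block until the motion is done:
- bot.move_to(position, orientation): joint-space move of the TCP to a pose.
- bot.servo_line(position, attitude=None, speed=150, until_force=None): straight line of the TCP; attitude=None keeps the orientation; speed is the mean speed in mm/s. With until_force (N) it stops when the force on the tool has changed by that much, and returns True; else False.
- bot.move_joints(angles): joint-space move.
- bot.move_gripper(opening, grip_force=None): finger opening in mm; grip_force is the grip in N (None keeps the last); returns when the fingers have stopped.
- bot.dwell(seconds).
- bot.ik(position, orientation): joint angles nearest the present ones, or None.
- bot.read_state(): the state.
- bot.read_camera(name): name is "side" or "top" or "wrist"; returns a dict with "image" (384x512x3 uint8, blue, green, red), "depth" (384x512 float32, mm along the optical axis (not along the pixel's ray), 0 where there is no reading), "fovy" (degrees; the focal length in pixels is half the picture's height over the tangent of half this angle, whatever the lens; pixels are square), "cx", "cy" (the principal point, pixels), "eye" and "attitude" of the camera in the world; the wrist camera has in their place "mount" (4x4, takes a point from camera to tool coordinates, whose origin is the TCP and whose axes are the flange's). Camera axes: x right, y down, z forward; pixel columns grow to the right and rows downward; lengths in mm; the calibration is good to about 2 mm. A picture is of the moment at which its call begins: read the wrist's pose just before it.
A pose or a line that the arm cannot do raises bot.MotionError and nothing moves.
- bot.finish_job(): hands the job in; it is judged then, once.
The state is a dict: "clock": time; "joint_positions": joint angles; "qvel": joint speeds; "effort": joint torques, N m; "ee_pos": TCP position; "tool_rot": TCP orientation; "ft_force": force on the tool from outside, world axes, zero at the start; "moment": the same for the moment, N m; "grip_width": finger opening in mm; "grip_force": force on a finger pad.
Only numpy, scipy, OpenCV 4.12 (cv2) and the standard library are available. Lean on these libraries where they do the work, as an engineer would, in place of code of your own. Each camera call takes 0.05 s, during which the arm holds its last target. There are 200 camera calls.

## Task

The stereo microscope is being put back together: take the filter slide with the wide square tab out of the rack, drop it into the slot on top of the stand's lamp house until its shoulders sit on the housing, and let go of it. Then lift the head carrier off the bench by its balance point, keeping it level, and bring it over the stand, clamp bore straight above the post and ring above the round stage plate. Finish while still holding it there, level and still, about 30 mm above the post's top and clear of it; do not bump the stand with it and leave everything else on the bench where it is.

Things in the scene. Friction and masses are not known exactly. Their poses are not given: they have to be found in the camera images.
- stand: Microscope stand, fixed: white base 290 x 190 mm, 58 mm high, with rounded corners, a steel post near one end, a round stage plate near the other, a grey lamp house on one long side. Origin on the bench under the base's centre; x runs along the base from the stage plate (x = -65 mm) to the post (x = +95 mm), z up; the lamp house sticks out to y = -178 mm.
- post_top (a point): Centre of the top of the stand's upright post: plain steel, 25 mm diameter, top 210 mm above the bench.
- stage_mid (a point): Centre of the round white stage plate (95 mm diameter) on top of the base, 58 mm above the bench, 160 mm from the post's axis.
- slot (a point): Centre of the slot's mouth on the flat top of the lamp house, 60 mm above the bench, 120 mm to the side (stand's -y) of the stage plate's centre. Slot 51 mm long (stand's x), 8 mm wide (stand's y), 48 mm deep straight down, long edges chamfered 4 mm. Site axes are the stand's. Cooling fins 6 mm high begin 24 mm from the slot on the side away from the stage.
- filter: Filter slide to fit, bare metal with a dark glass window, 60 g, same either way round. Origin: centre of the underside of its shoulders (64 x 10 x 5 mm). Below: blade 46 mm wide (x), 4 thick (y), 42 deep. Above: wide square tab to grip, 38 mm wide (x), 10 thick (y), from 5 to 40 mm above the origin. Upright in an end slot of the rack, shoulders on the rack's top 50 mm above the bench.
- polariser: Another slide, to be left in place, in the rack's other end slot, 90 mm from the filter: the same blade and shoulders but a narrow round-topped tab 16 mm wide, 40 mm high. Origin and axes as for the filter.
- rack: Wooden rack 80 x 135 x 50 mm (x, y, z), fixed to the bench, origin at the centre of its underside; three slots 51 x 8 mm across it at y = -45, 0 and +45 mm, the middle one empty. The slides' x and y axes lie along the rack's.
- carrier: Head carrier, aluminium casting flat on the bench, 0.5 to 0.75 kg. Origin: underside, on the axis of its post bore; x from bore to ring, z up. Block 56 x 56 x 50 mm with 29 mm bore, side knobs 104 mm over all, clamp screw to x = -60 mm. Web 20 mm thick (y), z 6 to 36 mm, flat-sided from x = 36 to 107 mm. Ring 94 mm outside, 76 inside, 28 high, centred at x = 160 mm; its screw ends at x = 225 mm.
- balance (a point): The carrier's balance point: its centre of mass lies here lengthwise, in the middle of the web 55 mm from the bore's axis towards the ring and 26 mm above the underside (z is a good height to grip, across the 20 mm web). Site axes are those of the carrier.
- ring_mid (a point): Centre of the carrier's ring at its underside, 160 mm from the bore's axis.
- eyepiece: Bystander: black eyepiece standing on the bench, 40 mm diameter, 60 mm high; origin under its centre.
- dish: Bystander: small open glass dish, 60 mm diameter, 14 mm high; origin under its centre.
- jar: Bystander: jar with a white cap, 44 mm diameter, 62 mm high; origin under its centre.
- tin: Bystander: round aluminium sample tin, 57 mm diameter, 34 mm high; origin under its centre.
- brush: Bystander: thin brush lying on the bench, 170 mm long; origin under its middle.
- beaker: Bystander: small open white plastic beaker, 42 mm diameter, 45 mm high; origin under its centre.
Mind the look-alikes: they are no part of the job. What is shaped like the filter but yellow is not meant.

How it is judged (in metres and radians):
On the way, in this order (a step that is already met when the one before it is completed fails the run):
1. the filter slide sits in the lamp house slot, its shoulders on the housing, and has been let go (z of filter in the frame of slot between -0.004 and 0.004 m and horizontal distance between filter and slot below 0.006 m and angle between filter's own z axis and vertical below 0.1 rad and contact force between the fingers and filter below 0.1 N), for 0.2 s.
2. the carrier has been lifted clear of the bench (height (world z) of each of carrier, ring_mid above 0.05 m), for 0.2 s.
At the end, for the whole second after the job is handed in: Filter upright in the slot (6 mm sideways, 4 mm in height). Carrier held within 20 mm of its balance point, level to 0.1 rad, still; bore within 15 mm of the post axis, underside 10 to 60 mm above the post, ring within 30 mm of over the stage centre, not touching the stand (z of filter in the frame of slot between -0.004 and 0.004 m and horizontal distance between filter and slot below 0.006 m and angle between each of filter, carrier's own z axis and vertical below 0.1 rad and horizontal distance between carrier and post_top below 0.015 m and z of carrier in the frame of post_top between 0.01 and 0.06 m and horizontal distance between ring_mid and stage_mid below 0.03 m and x of the grasp point in the frame of balance between -0.02 and 0.02 m and contact force between the fingers and carrier above 2 N and contact force between carrier and stand below 0.1 N and linear speed of carrier below 0.03 m/s and angular speed of carrier below 0.2 rad/s); the arm keeps its last pose, push and grip.
It fails at once if the carrier tips more than 0.3 rad from level (angle between carrier's own z axis and vertical above 0.3 rad).
It fails at once if the carrier bumps the stand (over 8 N) (contact force between carrier and stand above 8 N).
It fails at once if another thing on the bench is pushed more than 40 mm, or the polariser is moved more than 30 mm (distance of polariser from where it was at the start of the episode above 0.03 m or distance of any of eyepiece, dish, jar, tin, brush, beaker from where it was at the start of the episode above 0.04 m).
It also fails if it takes over 72 s, if anything falls off the work surface, if the arm or the gripper's body presses on something with over 40 N, if the wrist force passes 120 N, or if a joint passes its speed limit or range.

## Working session

There is one attempt and no reset: what is moved stays moved. The work goes in short steps, each a Python script; the robot and the scene stay as the last script left them, time stands still between calls to the robot, and variables do not carry over. Pictures are saved under pics/ and viewed, at most 10 in all, crops included, and the job is handed in when it is done.

```bash
ls; mkdir -p pics
cat > h.py <<'E'
import numpy as np, cv2
from scipy.spatial.transform import Rotation as R
from rig import bot
def rot(q): return R.from_quat([q[1],q[2],q[3],q[0]]).as_matrix()
def cam(name):
    s=bot.read_state(); c=bot.read_camera(name)
    c['f']=c['image'].shape[0]/2/np.tan(np.radians(c['fovy'])/2)
    if 'mount' in c:
        T=np.eye(4);T[:3,:3]=rot(s['tool_rot']);T[:3,3]=s['ee_pos'];M=T@np.array(c['mount'])
        c['R']=M[:3,:3];c['t']=M[:3,3]
    else:
        a=np.array(c['attitude']);c['R']=a if a.shape==(3,3) else rot(a);c['t']=np.array(c['eye'])
    return c
def ray(c,u,v): return c['R']@np.array([(u-c['cx'])/c['f'],(v-c['cy'])/c['f'],1.])
def onplane(c,u,v,z):
    d=ray(c,u,v);return c['t']+d*(z-c['t'][2])/d[2]
def cloud(c):
    v,u=np.mgrid[0:384,0:512];d=c['depth']
    P=np.stack([(u-c['cx'])/c['f']*d,(v-c['cy'])/c['f']*d,d],-1)@c['R'].T+c['t']
    P[d<=0]=np.nan
    return P
def down(yaw):  # tool z down, tool y axis at world angle yaw
    y=np.array([np.cos(yaw),np.sin(yaw),0]);z=np.array([0,0,-1.]);x=np.cross(y,z)
    q=R.from_matrix(np.c_[x,y,z]).as_quat();return [q[3],q[0],q[1],q[2]]
E
python3 - <<'E'
from h import *
import pickle
for n in ['top','side']:
    c=cam(n);cv2.imwrite(f'pics/{n}0.png',c['image']);pickle.dump(c,open(n+'.pkl','wb'))
    print(n,c['t'],c['f'],c['cx'],c['cy'],np.round(c['R'],2).tolist())
print(bot.read_state())
E
```

```text
pics
top [ 287.94707069   53.38294864 1469.52146293] 472.9702015194045 258.18970857145877 190.9222125549848 [[-0.02, -0.98, 0.21], [-1.0, 0.02, -0.01], [0.0, -0.21, -0.98]]
side [ 403.87343644 -985.93260224  754.1684283 ] 472.6830747058714 261.5603740073132 194.2983668385458 [[0.99, -0.07, 0.15], [-0.16, -0.52, 0.84], [0.02, -0.85, -0.52]]
{'clock': 0.1, 'joint_positions': array([ 1.08841182e+00,  3.00455005e-01,  1.52152035e+00,  1.30284990e-05,
        1.32067617e+00, -6.65734855e-02]), 'qvel': array([-0.00101601, -0.00245708, -0.00133061,  0.00058981,  0.00071172,
        0.00082673]), 'effort': array([-4.38006173e-04, -5.44384146e+01, -3.62366474e+01, -1.00011930e-04,
        3.13316348e-03, -1.74131958e-05]), 'ee_pos': array([222.06405979, 502.97700805, 249.75581492]), 'tool_rot': array([-1.49576746e-04,  2.06412521e-01,  9.78464916e-01, -5.07910651e-04]), 'ft_force': array([-0.29869433, -0.72085747,  0.32610206]), 'moment': array([ 0.04353434,  0.02057439, -0.00883339]), 'grip_force': 0.0, 'grip_width': 85.25366451012597}
```

View pics/top0.png

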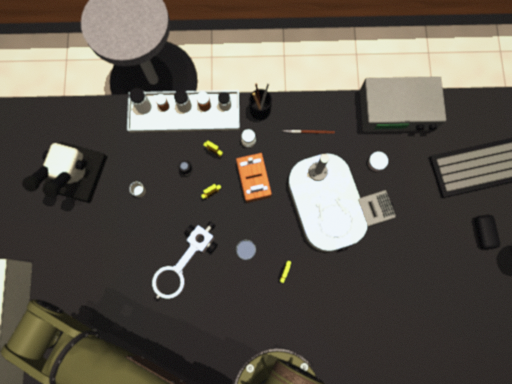

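View pics/side0.png

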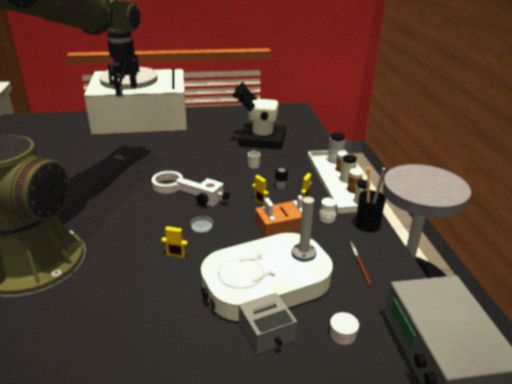

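The top view shows the orange rack at (254,177), with slides at its upper end (249,160) and lower end (258,188). The carrier's ring is at (168,282) and its bore at (200,238). On the stand, the post top is near (320,160), the stage at (335,220) and the lamp house at (378,208).

Candidates for the filter are the rack's upper slide (249,160), its lower slide (258,188), and the yellow look-alikes at (213,148), (210,191) and (286,271). I'm ruling out the yellow ones and will pick between the two rack slides by tab width in a wrist close-up.

Run:
```python
from h import *
import pickle
c=pickle.load(open('top.pkl','rb'));P=cloud(c)
for n,u,v,z in [('rack',254,177,50),('slA',249,160,60),('slB',258,188,60),('ring',168,282,28),('bore',200,238,50),('post',318,160,210),('stage',335,220,58),('lamp',378,208,60),('eyep',185,168,60),('dish',246,250,14),('jar',248,138,62),('beaker',137,188,45),('tin',378,160,34)]:
    print(n,np.round(onplane(c,u,v,z)[:2]),np.round(P[v,u]))
# orange mask
hsv=cv2.cvtColor(c['image'],cv2.COLOR_BGR2HSV)
m=cv2.inRange(hsv,(3,150,100),(18,255,255));m[:,:200]=0;m[:,300:]=0
cs=max(cv2.findContours(m,0,1)[0],key=cv2.contourArea)
rc=cv2.minAreaRect(np.array([onplane(c,*p[0],50)[:2] for p in cs],np.float32));print('rack',rc)
a=[onplane(c,*p[0],50)[:2] for p in cs]
# wrist view over the rack
o=onplane(c,254,177,50)
w=bot.read_camera('wrist');print(np.round(w['mount'],2).tolist(),w['fovy'])
print(bot.ik([o[0],o[1],330],down(0)),bot.ik([o[0],o[1],330],down(np.pi/2)))
```

```text
rack [642.  55.] [642.  55.  49.]
slA [694.  69.] [687.  69.  84.]
slB [604.  43.] [596.  44.  95.]
ring [329. 319.] [330. 325.  -2.]
bore [456. 221.] [463. 228.  -5.]
post [ 646. -123.] [ 689. -145.   58.]
stage [ 501. -187.] [ 500. -186.   61.]
lamp [ 534. -319.] [ 534. -318.   61.]
eyep [672. 267.] [672. 267.  61.]
dish [421.  84.] [422.  85.   1.]
jar [764.  71.] [765.  71.  59.]
beaker [616. 416.] [625. 426.   8.]
tin [ 692. -337.] [ 689. -335.   43.]
rack ((644.4468994140625, 57.0336799621582), (139.91067504882812, 83.59774780273438), 11.635294914245605)
[[-0.0, -0.95, -0.31, 78.47], [1.0, -0.0, 0.0, 0.19], [-0.0, -0.31, 0.95, -122.39], [0.0, 0.0, 0.0, 1.0]] 64.91577838885922
[ 2.83749262e-02  4.78907028e-01  1.09407303e+00 -4.44089210e-16
  1.56861260e+00  2.83749262e-02] [ 2.83749262e-02  4.78907028e-01  1.09407303e+00 -4.44089210e-16
  1.56861260e+00 -1.54242140e+00]
```

Run:
```python
from h import *
import pickle
bot.move_to([640,57,240],down(0.2))
c=cam('wrist');pickle.dump(c,open('w1.pkl','wb'));cv2.imwrite('pics/w1.png',c['image'])
P=cloud(c);m=(P[...,2]>78)&(P[...,2]<100)
n,l,st,ce=cv2.connectedComponentsWithStats(m.astype(np.uint8))
for i in range(1,n):
    if st[i,4]>60:
        q=P[l==i];print(st[i],ce[i],np.median(q,0),cv2.minAreaRect(q[:,:2].astype(np.float32)))
```

```text
[227   0  26  46 562] [239.92882562  21.41281139] [602.44007278 187.28972247  80.69874646] ((602.2891235351562, 187.60447692871094), (9.95870590209961, 36.07440948486328), 31.038991928100586)
[373  42  43  43 595] [394.02184874  63.25714286] [738.93244986 182.24190522  80.70776047] ((739.2183227539062, 182.08718872070312), (38.696903228759766, 10.581611633300781), 58.02682113647461)
[205 160  14  41 486] [211.67489712 179.94444444] [601.76300251  49.08858993  88.54584811] ((601.4463500976562, 47.54526138305664), (10.217292785644531, 38.09934616088867), 11.781349182128906)
[300 171  11  17 165] [305.30909091 179.07878788] [688.60684001  67.41650813  87.14604144] ((689.3001708984375, 66.19241333007812), (8.16579532623291, 15.198049545288086), 11.314443588256836)
[ 437  214   75   69 2131] [473.93054904 247.43782262] [873.89010756  32.11687006  88.21567706] ((878.6273193359375, 29.930335998535156), (69.29647827148438, 72.0047607421875), 44.241294860839844)
[219 330  22  13 188] [230.4893617  335.95212766] [ 651.83821082 -130.58324235   84.84894813] ((651.3269653320312, -134.0325469970703), (24.60688591003418, 12.13105583190918), 8.362188339233398)
```

View pics/w1.png

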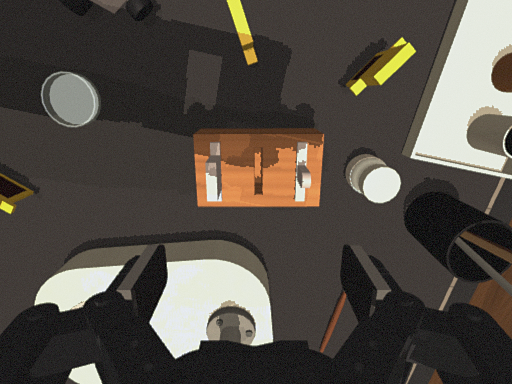

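The wrist view shows the wide-tab slide at (212,180), 38 mm wide, so that's the filter at about (601,48). The narrow polariser is at (305,179). The jar is beside the rack and the post is at (231,325). Next I'll look at the lamp-house slot.

Run:
```python
from h import *
import pickle
bot.servo_line([600,20,310],speed=250)
bot.move_to([540,-300,240],down(-1.15))
c=cam('wrist');pickle.dump(c,open('w2.pkl','wb'));cv2.imwrite('pics/w2.png',c['image'])
print(bot.read_state()['clock'])
P=cloud(c);m=((P[...,2]<35)&(P[...,2]>-100)).astype(np.uint8)
n,l,st,ce=cv2.connectedComponentsWithStats(m)
for i in range(1,n):
    if 40<st[i,4]<6000: print(st[i],ce[i],np.median(P[l==i],0))
```

```text
4.2083
[247 155  12  41 266] [252.62781955 174.72932331] [ 525.36597774 -304.72224359   11.1407823 ]
[ 65 363  37  21 525] [ 83.90666667 375.19809524] [ 112.02873454 -197.48748069   -1.242785  ]
[406 363  37  21 523] [423.01912046 375.19885277] [ 333.47797651 -684.94413572   -1.51416324]
```

View pics/w2.png

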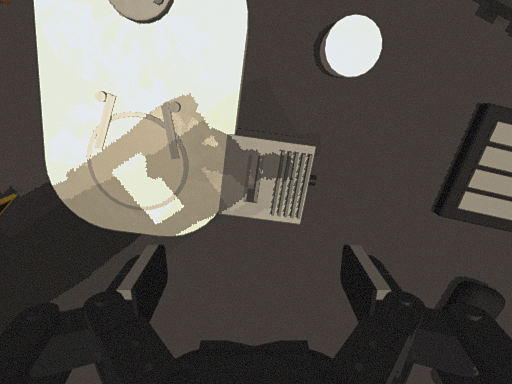

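The slot is the dark strip at (252,178) beside the fins at (292,183). The stage plate is at (138,160) and the post base at (140,0).

Run:
```python
from h import *
import pickle
c=pickle.load(open('w2.pkl','rb'));P=cloud(c)
d=P[...,2].copy()
sub=np.zeros_like(d,bool);sub[140:215,238:266]=True
m=(sub&(d<57)).astype(np.uint8)
n,l,st,ce=cv2.connectedComponentsWithStats(m)
i=1+np.argmax(st[1:,4]);print(st[i])
vv,uu=np.where(l==i);q=np.array([onplane(c,u,v,60)[:2] for u,v in zip(uu,vv)],np.float32)
print('slot depth rect',cv2.minAreaRect(q))
# greyscale profile across and along the slot
g=cv2.cvtColor(c['image'],cv2.COLOR_BGR2GRAY)
print(g[170:180,236:272].mean(0).astype(int));print(g[145:212,250:255].mean(1).astype(int))
print(np.round(np.nanmedian(d[165:190,236:272],0)))
# base outline orientation: lamp house top edges region
m=(sub*0).astype(np.uint8);m[(d>57)&(d<69)]=1;m[:, :215]=0;m[:125]=0;m[235:]=0
n,l,st,ce=cv2.connectedComponentsWithStats(m);i=1+np.argmax(st[1:,4])
vv,uu=np.where((l==i));q=np.array([onplane(c,u,v,60)[:2] for u,v in zip(uu,vv)],np.float32);print('house',st[i],cv2.minAreaRect(q))
# stand base from top cam
c=pickle.load(open('top.pkl','rb'));P=cloud(c);z=P[...,2]
hsv=cv2.cvtColor(c['image'],cv2.COLOR_BGR2HSV)
m=((z>52)&(z<66)&(hsv[...,2]>150)).astype(np.uint8)
n,l,st,ce=cv2.connectedComponentsWithStats(m)
i=l[220,335] or 1+np.argmax(st[1:,4]);print(st[i])
cs=max(cv2.findContours((l==i).astype(np.uint8),0,1)[0],key=cv2.contourArea)
print('base',cv2.minAreaRect(np.array([onplane(c,*p[0],58)[:2] for p in cs],np.float32)))
m=((z>195)&(z<230)).astype(np.uint8);m[:,:290]=0;m[:,350:]=0;m[250:]=0;m[:130]=0
q=P[m>0];print('post',len(q),cv2.minEnclosingCircle(q[:,:2].astype(np.float32)),np.median(q,0))
```

```text
[243 155  19  48 558]
slot depth rect ((532.7864990234375, -300.64453125), (50.61148452758789, 15.34310245513916), 18.25914764404297)
[ 85  86  86  83  84  85  83  84  85  84  73  70  73  86 101  91  87  87
  87  72  53  64  75  79  92 105 119  93 103 105  85  82  90  89  84  85]
[152 153 156 155 124  90  84  86  84  84  79  79  77  80  80  80  80  83
  82  82  83  83  84  83  85  95  89  85  85  89  89  90  94  94  97  96
  95  97  91  83  77  76  77  72  57  55  59  57  59  63  64  67  67  68
  72  67  66 100 148 150 147 148 150 150 149 149 147]
[59. 59. 59. 59. 59. 59. 59. 59. 59. 59. 58. 57. 56. 14. 11. 11. 11. 11.
 11. 20. 44. 55. 56. 57. 58. 59. 59. 59. 59. 59. 58. 59. 59. 59. 59. 59.]
house [ 215  132  101   92 6419] ((536.2614135742188, -308.06317138671875), (88.88634490966797, 101.16015625), 16.73965835571289)
[ 290  154  105   96 5275]
base ((573.0338745117188, -204.61102294921875), (289.9741516113281, 269.46466064453125), 17.161378860473633)
post 70 ((652.1422729492188, -140.63279724121094), 12.381560325622559) [ 650.69062699 -140.36478848  209.50677436]
```

Run:
```python
from h import *
bot.servo_line([560,-260,310],speed=250)
bot.move_to([601.4,47.5,180],down(0.204)) if False else bot.move_to([601.4,47.5,310],down(0.204))
bot.move_gripper(50,40)
bot.servo_line([601.4,47.5,130],speed=200)
print(bot.servo_line([601.4,47.5,78],speed=60,until_force=8))
bot.move_gripper(0,40)
s=bot.read_state();print(s['clock'],s['ee_pos'],s['grip_width'],s['grip_force'],s['ft_force'])
bot.servo_line([601.4,47.5,130],speed=80)
bot.servo_line([601.4,47.5,320],speed=200)
s=bot.read_state();print(s['clock'],s['ee_pos'],s['grip_width'],s['grip_force'],s['ft_force'])
c=cam('wrist');cv2.imwrite('pics/w3.png',c['image'])
```

```text
False
8.8167 [601.5666867   47.50264449  78.29600034] 9.487279548276808 39.71913456916809 [-0.65344246  0.17556448  2.42599627]
10.7167 [601.14359878  47.52134468 318.5911968 ] 9.465846997131772 39.37325835227966 [-0.02391735 -0.37072283 -0.72396435]
```

View pics/w3.png

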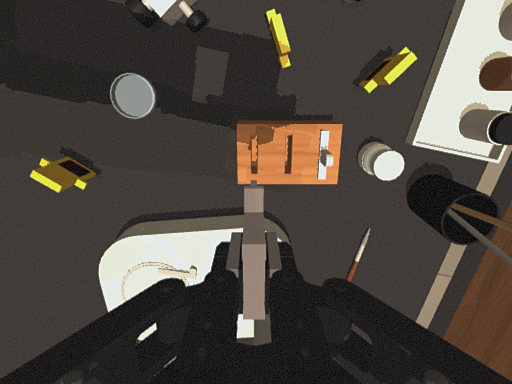

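The filter is held upright between the fingers at (253,240), and the polariser is still in the rack at (323,155). Now I'll place it.

Run:
```python
from h import *
x,y=532.8,-300.6
bot.move_to([x,y,310],down(-1.272))
bot.servo_line([x,y,142],speed=200)
r=bot.servo_line([x,y,91],speed=50,until_force=6)
s=bot.read_state();print(r,s['clock'],s['ee_pos'],s['grip_width'],s['ft_force'],s['moment'])
if not r or s['ee_pos'][2]<96:
    r=bot.servo_line([x,y,86.5],speed=20,until_force=5)
    s=bot.read_state();print(r,s['clock'],s['ee_pos'],s['grip_width'],s['ft_force'])
```

```text
False 14.2583 [ 532.96933927 -300.71549656   91.38095208] 9.287426069668069 [-0.27217783  0.38677052 -1.54334693] [-0.00839223 -0.01170545 -0.01681193]
True 14.5083 [ 533.16479091 -300.79973675   88.25142965] 9.272253627535665 [-0.60717124 -0.05047307  6.54569008]
```

Run:
```python
from h import *
import pickle
bot.move_gripper(26)
s=bot.read_state();print(s['grip_width'],s['grip_force'])
x,y=532.8,-300.6
bot.servo_line([x,y,135],speed=60)
bot.servo_line([x,y,240],speed=200)
c=cam('wrist');pickle.dump(c,open('w4.pkl','wb'))
P=cloud(c);m=((P[...,2]>88)&(P[...,2]<110)&(np.hypot(P[...,0]-x,P[...,1]-y)<40)).astype(np.uint8)
q=P[m>0];print('tab',len(q),cv2.minAreaRect(q[:,:2].astype(np.float32)),np.percentile(q[:,2],[5,50,95]))
bot.servo_line([x,y,310],speed=250)
bot.move_to([412,255,300],down(0.91))
bot.move_gripper(85)
c2=cam('wrist');pickle.dump(c2,open('w5.pkl','wb'))
cv2.imwrite('pics/w45.png',np.vstack([c['image'][60:270],c2['image']]))
print(bot.read_state()['clock'])
```

```text
26.17312259706579 0.0
tab 484 ((533.4649658203125, -300.6728820800781), (38.09158706665039, 10.027798652648926), 17.051645278930664) [96.89507097 98.68190865 99.86629427]
19.6167
```

View pics/w45.png

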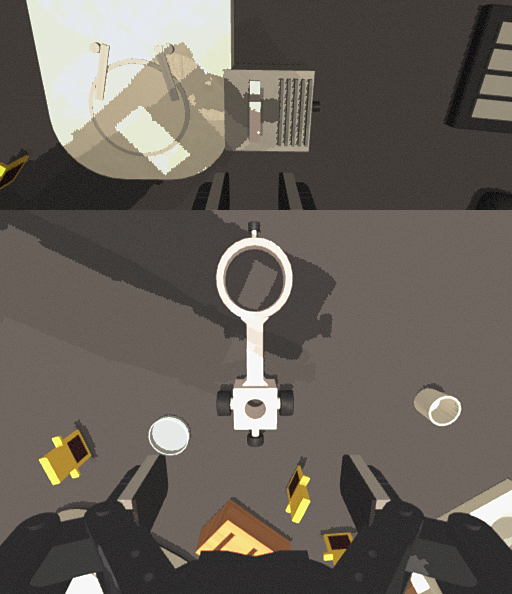

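The filter is seated with its tab upright in the lamp house; the top reads 99 mm. In the lower image the carrier's ring is at (255,68) and its bore at (256,198), in that picture's own pixels. The balance point is between them on the web.

```bash
cat > m.py <<'E'
from h import *
import pickle
c=pickle.load(open('w5.pkl','rb'));P=cloud(c);z=P[...,2]
U=np.zeros(z.shape,bool);U[20:260,170:340]=True
q=P[U&(z>18)&(z<33)][:,:2].astype(np.float32)
g=cv2.cvtColor(c['image'],cv2.COLOR_BGR2GRAY)
# ring: inner hole contour at top z=28, excluding web
m=(U&(z>20)&(z<33)).astype(np.uint8);m[125:]=0
cs=max(cv2.findContours(m,0,1)[0],key=cv2.contourArea)
pts=np.array([onplane(c,*p[0],28)[:2] for p in cs if p[0][1]<100],np.float32)
A=np.c_[2*pts,np.ones(len(pts))];s=np.linalg.lstsq(A,(pts**2).sum(1),rcond=None)[0]
ring=s[:2];print('ring',ring,np.sqrt(s[2]+ring@ring))
m=(U&(z>44)&(z<56)).astype(np.uint8)
n,l,st,ce=cv2.connectedComponentsWithStats(m);i=1+np.argmax(st[1:,4])
b=cv2.minAreaRect(P[l==i][:,:2].astype(np.float32));print('block',b)
# web sides: z 30..40
d0=np.array(b[0])-ring;d0/=np.linalg.norm(d0);nrm=np.array([-d0[1],d0[0]])
for k in (60,75,95):
    w=P[U&(z>31)&(z<41)&(np.abs((P[...,:2]-ring)@d0-(160-k))<4)][:,:2]
    t=(w-ring)@nrm;print('web at',k,len(t),np.percentile(t,[1,99]))
d=-d0;print('dist',np.linalg.norm(np.array(b[0])-ring),'ang',np.degrees(np.arctan2(d[1],d[0])))
print('bal',ring+105*d0,'from bore',np.array(b[0])+55*d)
E
python3 m.py
```

```text
ring [330.60554557 319.43680189] 45.86504744847021
block ((457.44671630859375, 222.3287811279297), (56.00785827636719, 56.46769714355469), 52.58577346801758)
web at 60 96 [-9.71062213  9.80834249]
web at 75 106 [-9.48791746  9.79561526]
web at 95 100 [-9.21066888  9.77893643]
dist 159.74557987522581 ang 142.56278132271657
bal [413.97763598 255.60816771] from bore [413.77562133 255.7628276 ]
```

Run:
```python
from h import *
p=[413.9,255.7];q=down(np.radians(52.57))
bot.move_to([*p,120],q)
bot.move_gripper(55,90)
print(bot.servo_line([*p,26.5],speed=70,until_force=10))
bot.move_gripper(0,90)
s=bot.read_state();print(s['clock'],s['ee_pos'],s['grip_width'],s['grip_force'],s['ft_force'])
bot.servo_line([*p,90],speed=50)
s=bot.read_state();print(s['clock'],s['ee_pos'],s['grip_width'],s['grip_force'],s['ft_force'],s['moment'])
bot.servo_line([*p,285],speed=120)
bot.dwell(.2)
c=cam('wrist');cv2.imwrite('pics/w6.png',c['image'])
P=cloud(c);z=P[...,2]
for k in (0,113,195):pass
D=np.array([np.cos(np.radians(142.57)),np.sin(np.radians(142.57))])
a=(P[...,:2]-p)@D; m=(z>270)&(z<330)&(np.abs((P[...,:2]-p)@[-D[1],D[0]])<60)
for lo,hi in [(-85,-30),(15,45),(60,90),(130,160)]:
    k=m&(a>lo)&(a<hi);print(lo,hi,k.sum(),np.nanmedian(z[k]) if k.any() else None)
```

```text
False
22.675 [413.99475004 255.76576842  26.91157632] 18.414382555016136 89.25773620605469 [-1.89908209 -1.34180798  5.90049583]
24.0917 [413.75461811 255.62830905  89.69921246] 18.73584027050442 87.98099756240845 [ 0.26047749  0.02639045 -6.05496624] [-0.01973758 -0.00738057  0.02825162]
-85 -30 530 296.5034605311106
15 45 3398 292.5483986662674
60 90 6896 284.32704572497914
130 160 0 None
```

View pics/w6.png

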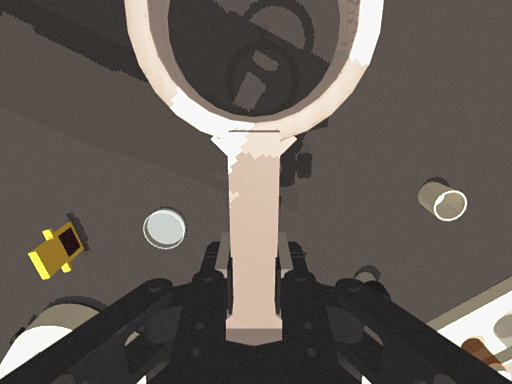

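The carrier is held level: web and ring heights agree, and the web is centred in the pads at (255,235). Carrying it to the stand.

Run:
```python
from h import *
t=[598.8,-155.9];q=down(np.radians(107.05))
bot.servo_line([*t,290],q,speed=100)
bot.servo_line([*t,266],speed=50)
bot.dwell(.5)
s=bot.read_state();print(s['clock'],s['ee_pos'],s['joint_positions'],s['grip_width'],s['grip_force'],s['ft_force'],s['moment'])
c=cam('side');cv2.imwrite('pics/s6.png',c['image'])
c=cam('top');P=cloud(c);z=P[...,2]
m=(z>255)&(z<310)&(np.hypot(P[...,0]-651,P[...,1]+140)<70)
q=P[m&(z>285)];print('near bore',m.sum(),np.median(q,0) if len(q) else None)
w=cam('wrist');P=cloud(w);z=P[...,2]
D=np.array([np.cos(np.radians(197.05)),np.sin(np.radians(197.05))]);a=(P[...,:2]-t)@D;l=(P[...,:2]-t)@[-D[1],D[0]]
for lo,hi in [(15,45),(60,90)]:
    k=(z>240)&(z<300)&(a>lo)&(a<hi)&(abs(l)<60);print(lo,k.sum(),np.median(z[k]),np.percentile(l[k],[1,99]))
```

```text
31.9167 [ 598.81837137 -155.91588826  266.05135814] [-3.13892390e-01  4.44876339e-01  1.28726691e+00 -2.07131855e-05
  1.40931480e+00 -2.18224701e+00] 18.821591230654334 87.97812938690186 [ 0.31670761 -0.3536363  -5.60640511] [ 0.00046918 -0.03863492 -0.10121113]
near bore 281 [ 658.09928389 -115.1946528   290.24094885]
15 3284 273.82832030273096 [-9.81674877  9.81321085]
60 7519 265.5037471525408 [-40.93872336  41.11738134]
```

View pics/s6.png

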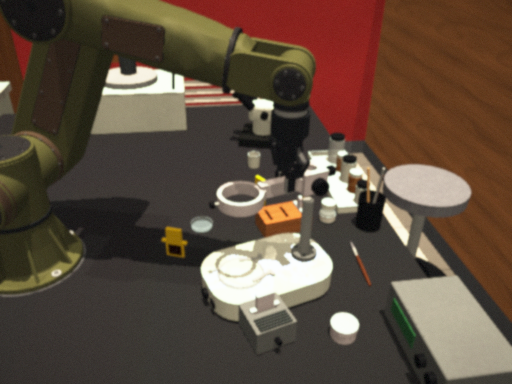

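The side view shows the carrier level, with its block at (315,178) just above the post top at (306,200) and its ring at (241,198) above the stage. The filter stands in the lamp house at (266,300). Everything agrees with the measurements, so I'm handing in.

```bash
python3 -c "
from rig import bot
print(bot.finish_job())"
```

```text
the job is handed in; nothing more can be done
None
```

I handed the job in at about 32 s: the filter slide is seated in the lamp house slot and released, and the arm is holding the carrier level, about 30 mm above the post's top, with its ring over the stage; no verdict came back.

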